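# Unclip the dust nozzle and put it away in its tray

## Task

Take the flat dust-extraction nozzle off its clip socket on the bench: hold its thumb button down while you draw the nozzle straight out of the socket, feeling your way and never forcing the clip. Then lay the nozzle gently in its long wooden storage tray, flat on the tray's floor with the button side up, let go of it, and leave the other things on the bench where they are.

Things in the scene. Friction and masses are not known exactly. Their poses are not given: they have to be found in the camera images.
- nozzle: Black flat nozzle, 180 mm long along its x, 0.15 to 0.22 kg; origin under its middle, z up, -x to its tip. Along x (mm): tip -90 to -30 (26 wide, 16 high), body -30 to 42 (36 wide, flat sides, 30 high), tail 42 to 90 (30 wide, 22 high). Flat underside. It starts with its tail seated in the socket, lying on the socket's board. Centre of mass near the origin. On the body are a ridge and, behind it, the button.
- under_button (a point): Point on the nozzle body's top (30 mm above its underside), under the middle of the grey thumb button: a flat pad 40 mm long (along the nozzle), 30 wide. At rest the pad's top is anywhere from 10 to 18 mm above this point (a screw sets it; it differs each time), so find it by touch. Press straight down: 3 N starts it, then 1.5 N per mm, hard stop after 8 mm (15 N).
- ridge (a point): Middle of the rear face of the thumb ridge, a cross bar fixed to the nozzle just ahead of the button (34 wide, 9 thick, from the body's top to 56 mm above the nozzle's underside). A finger that holds the button down can push on this face towards -x to draw the nozzle out.
- tail_end (a point): Middle of the tail's end face. 24 to 34 mm ahead of it a grey tooth, moved by the button, stands 7 mm above the tail and catches behind the socket's lip. It clears the lip when the button is 5 mm or more down (10.5 N) and must be held so until it has passed the 10 mm deep lip; letting the button up early catches it again. About 13 N is right.
- release (a joint): Travel of the nozzle's thumb button in m: 0 up (latched), 0.005 tooth clear of the lip, 0.008 fully down. It springs back.
- port: Dust socket, fixed: plywood board 345 x 100 x 20 mm with an aluminium socket (52 wide, top at z 56, from x 0 to 90; 77 high collar and duct behind). Origin on the bench below the mouth; x points into the socket, the nozzle comes out along -x. Board from x -170 to 175. Seated, the nozzle's origin is at x -45, y 0, z 20 mm. The clip breaks if the nozzle loads socket and board with more than 35 N in all.
- mouth (a point): Middle of the socket's rectangular mouth, 34 wide and 24 high, its floor level with the board's top; axes as the socket's. The seated tail reaches 45 mm inside, with 1 to 2 mm of play; it is clear of the socket once drawn back 47 mm.
- cradle_in (a point): Centre of the inner floor of the fixed wooden storage tray, 8 mm above the bench. x along the tray's length, z up. Inside the tray is 190 x 44 mm, so the nozzle lies in it lengthwise with 5 mm to spare at each end and 4 mm at each side; its 7 mm thick walls stand 8 mm above the inner floor. The nozzle may lie either way round.
- sanding_block: Bystander: wooden sanding block with a cork sole, 75 x 34 x 22 mm, on the bench between socket and tray. Origin under its centre.
- glue: Bystander: white glue bottle, 48 mm across, 130 mm tall. Origin under its centre.
- screwdriver: Bystander: screwdriver lying on the bench. Origin under its middle.
- brush: Bystander: brush lying on the bench. Origin under its middle.
- pencil_cup: Bystander: open steel cup, 68 mm across, 85 mm tall. Origin under its centre.
- caliper: Bystander: steel caliper lying on the bench, 170 mm long, 8 mm high. Origin under its beam.
- cam_clamp: Bystander: small wooden-jawed clamp lying on the bench, 140 x 100 x 22 mm. Origin under its bar.
There are look-alikes about, which are no part of the job. Leave any blue look-alike of the part that bears cradle_in alone.

How it is judged (in metres and radians):
On the way, in this order (a step that is already met when the one before it is completed fails the run):
1. the thumb button is held down (more than 4.5 mm) while the nozzle is still seated in the socket (value of joint release above 0.0045 m and x of nozzle in the frame of port above -0.052 m).
2. the nozzle is drawn straight out until its tail is clear of the mouth, still in line with the socket (x of nozzle in the frame of port below -0.092 m and y of nozzle in the frame of port between -0.05 and 0.05 m).
At the end, for the whole second after the job is handed in: The nozzle lies at rest and released in the storage tray, button side up, level within 0.1 rad, in line with the tray within 0.1 rad (either way round), its origin within 10 mm lengthwise, 7 mm sideways and 4 mm in height of the centre of the tray's inner floor (x of nozzle in the frame of cradle_in between -0.01 and 0.01 m and y of nozzle in the frame of cradle_in between -0.007 and 0.007 m and z of nozzle in the frame of cradle_in between -0.004 and 0.004 m and angle between the x axis of nozzle and the x axis of cradle_in, either way round below 0.1 rad and angle between nozzle's own z axis and vertical below 0.1 rad and linear speed of nozzle below 0.02 m/s and contact force between the fingers and nozzle below 0.1 N); the robot touches nothing.
It fails at once if the nozzle loads the socket and its board with more than 35 N (contact force between nozzle and port above 35 N).
It fails at once if the nozzle is dropped or flung (faster than 0.7 m/s) (linear speed of nozzle above 0.7 m/s).
It fails at once if another thing on the bench is moved by more than 30 mm (distance of any of sanding_block, glue, screwdriver, brush, pencil_cup, caliper, cam_clamp from where it was at the start of the episode above 0.03 m).
It also fails if it takes over 61 s, if anything falls off the work surface, if the arm or the gripper's body presses on something with over 40 N, if the wrist force passes 120 N, or if a joint passes its speed limit or range.

## Robot

A 6-joint arm with a two-finger parallel gripper is mounted at the origin on the work surface. World frame = base frame: x ahead of the robot, y to its left, z up, the work surface at z = 0. Lengths are in m, angles in degrees, forces in N, time in s.
With the tool pointing down it reaches from about 0.35 to 0.875 m from the base axis. Payload 4.2 kg.
Tool frame: the origin (TCP) lies midway between the tips of the shut fingers; the grasp point (between the pads) lies 19 mm behind it; x points along the fingers, y is the direction in which the jaws open and shut, and the axes are right-handed (so a half turn about x gives the same grasp; the last joint's range is limited). The gripper opens to 87 mm and grips with 3 to 60 N. Pads are 19 mm wide; open, the fingers measure 117 mm over their backs; the gripper's body (75 mm by 190 mm) begins 51 mm behind the grasp point.
Start: joints at [-61.158, 22.042, 0.453, 0, -68.411, -14.817], TCP at [0.151, -0.606, 0.223] pointing down, gripper open.
Joint ranges: [-179.83, 179.83], [-69.29, 118.12], [-61.27, 80.66], [-181.25, 117.63], [-171.15, -9.14], [-177.46, 177.46]. Speed limits (degrees/s): [159.86, 159.86, 180, 180, 180, 180].

## Interface

Orientations are given as a 3x3 rotation matrix whose columns are the frame's x, y, z axes.
In Python, from station import r gives the robot as it stands.
- The arm moves only by the tool play_rows, never from a script. Its argument "plan" is a list that holds one entry, the list of rows, each a list of 6 numbers: the shift along the tool's x, y, z in cm, then the turn, a rotation vector about the tool's x, y, z in units of 10 degrees (1.0 is 10 degrees). A call has 1 to 5 rows; each row is the pose to reach, as a shift and turn from the pose commanded when the call began, along the tool's axes at that moment; what a row does not reach only later rows make up. A row lasts 1/8 s, in which the tool goes at most 62.5 mm and 10.7 degrees, less where a joint would pass 70% of its speed; a pose out of reach is approached as far as the arm can. A call with a gripper value outside its range is refused whole. "hand" is the opening, from 0 (shut) to 1 (fully open), set as the call begins (left out, the last holds). The fingers move at their own pace and stop on an object; the grip force is fixed at half the most. Time passes only in rows, so rows that repeat a pose let the fingers close. It gives the time, the measured TCP pose, the force and the opening at its end, in the units of the state.
- r.sense(): the state, without advancing time (a new reading comes with each control period).
- r.capture(name): name is "side" or "top"; returns (picture, depth): 400x640x3 uint8, blue, green, red; 400x640 float32, m along the optical axis (not along the pixel's ray), 0 where there is no reading.
- r.get_calibration(name): a dict with "vfov" (degrees; the focal length in pixels is half the picture's height over the tangent of half this angle, whatever the lens; pixels are square), "cx", "cy" (the principal point, pixels), "distortion" ([k1, k2, p1, p2, k3] as OpenCV has them; the pictures are not rectified), "rvec" (rotation vector, rad) and "tvec" (3), from world to camera coordinates, as OpenCV has them. Camera axes: x right, y down, z forward; pixel columns grow to the right and rows downward; lengths in m; the calibration is good to about 2 mm. A picture is of the moment at which its call begins. get_calibration takes no time and is no camera call.
- r.finish_job(): hands the job in, once; it reports no verdict.
The state is a dict: "time_s": time; "joints": joint angles; "joint_velocities": joint speeds; "effort": joint torques, N m; "tcp_pos": TCP position; "ee_rot": TCP orientation; "wrist_force": force on the tool from outside, world axes, zero at the start; "moment": the same for the moment, N m; "gripper_width": opening from 0.0 (shut) to 1.0 (fully open).
Only numpy, scipy, OpenCV 4.12 (cv2) and the standard library are available. Lean on these libraries where they do the work, as an engineer would, in place of code of your own. Each camera call takes 0.05 s, during which the arm holds its last target.

## Working session

There is one attempt and no reset: what is moved stays moved. The work goes in short steps, Python scripts to look and compute and a tool call to move; the robot and the scene stay as the last step left them, time stands still between calls to the robot, and variables do not carry over. Pictures are saved under pics/ and viewed, and the job is handed in when it is done.

Besides the shell and the picture viewer there is one more tool, called after "Call:" by a JSON object that holds its "name" and its "arguments", one argument or row to a line. play_rows: Moves the arm, as the interface text tells. Its arguments: {"type":"object","properties":{"plan":{"type":"array","items":{"type":"array","items":{"type":"array","items":{"type":"number"}}}},"hand":{"type":"number"}},"required":["plan"]}

```bash
ls; mkdir -p pics
python3 - <<'E'
from station import r
import cv2,numpy as np
s=r.sense();print(s)
for n in("side","top"):
    p,d=r.capture(n);cv2.imwrite(f"pics/{n}0.png",p);np.save(f"pics/{n}0.npy",d);print(n,r.get_calibration(n),(d>0).mean())
E
```

```text
pics
{'time_s': 0.0, 'joints': array([-6.11577168e+01,  2.20891441e+01,  3.80765010e-01, -3.00964144e-02,
       -6.84124369e+01, -1.48166279e+01]), 'joint_velocities': array([-0.00034436,  0.03429383, -0.08500891, -0.01124262, -0.01311689,
       -0.08669194]), 'effort': array([ 1.33587979e-03, -3.90665603e+01,  1.87409985e+01,  4.21978354e+00,
        1.11478884e-02, -1.79021176e-04]), 'tcp_pos': array([ 0.15134928, -0.60577257,  0.22148052]), 'ee_rot': array([[-5.89336564e-04, -2.42167698e-01,  9.70234229e-01],
       [ 2.08264045e-03,  9.70231996e-01,  2.42168406e-01],
       [-9.99997658e-01,  2.16336774e-03, -6.74449488e-05]]), 'wrist_force': array([-0.15622167,  0.10877605,  0.2734171 ]), 'moment': array([-0.02434014, -0.01300288,  0.0147998 ]), 'gripper_width': 0.9988169018572874}
side {'vfov': 54.11150964765756, 'cx': 319.68842039317377, 'cy': 191.0637942480593, 'distortion': array([-0.08364514,  0.        ,  0.        ,  0.        ,  0.        ]), 'rvec': array([ 1.03204403, -2.34222203,  1.14050833]), 'tvec': array([0.38773718, 0.33677848, 0.83990928])} 0.99607421875
top {'vfov': 57.12893801073777, 'cx': 313.7477718809109, 'cy': 198.00158630179243, 'distortion': array([-0.03662,  0.     ,  0.     ,  0.     ,  0.     ]), 'rvec': array([ 2.13473921, -2.19240597,  0.12150128]), 'tvec': array([0.01603534, 0.55228517, 1.00417127])} 0.9960390625
```

View pics/top0.png

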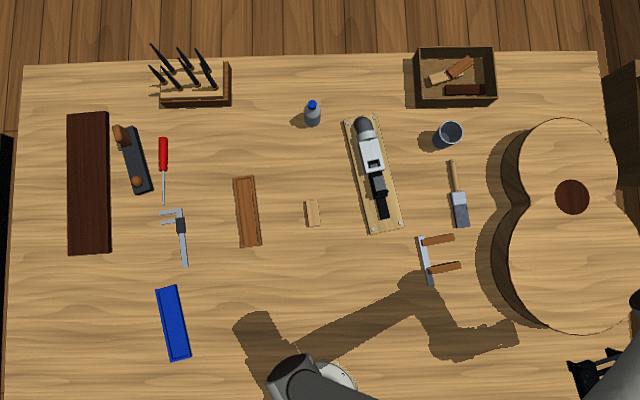

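View pics/side0.png

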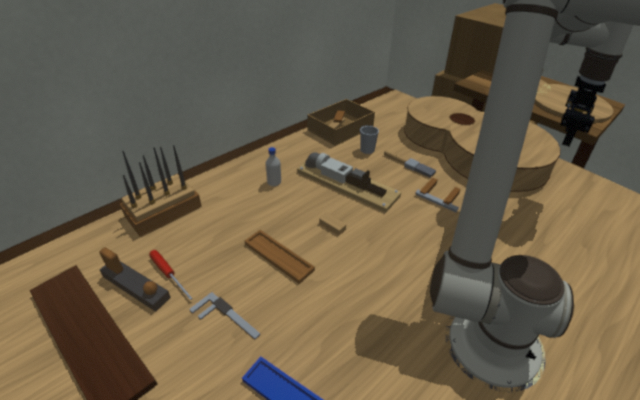

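The top view shows the port board at (372,175), with the nozzle's tail in the socket at (374,165) and its tip at (384,215). The wooden tray is at (247,211), the sanding block at (312,212), and the blue look-alike tray at (173,322). Next I'll zoom in and build a point map.

```bash
cat > h.py <<'E'
import cv2,numpy as np
from station import r
def cal(n):
    c=r.get_calibration(n);f=200/np.tan(np.radians(c["vfov"]/2))
    K=np.array([[f,0,c["cx"]],[0,f,c["cy"]],[0,0,1]]);R=cv2.Rodrigues(c["rvec"])[0]
    return K,c["distortion"],R,np.array(c["tvec"])
def rays(n,px):
    K,D,R,t=cal(n);u=cv2.undistortPoints(np.array(px,float).reshape(-1,1,2),K,D).reshape(-1,2)
    d=np.c_[u,np.ones(len(u))];return -R.T@t,d@R,
def plane(n,px,z):
    o,d=rays(n,px);return o+d*((z-o[2])/d[:,2])[:,None]
def cloud(n,d):
    h,w=d.shape;px=np.stack(np.meshgrid(np.arange(w),np.arange(h)),-1).reshape(-1,2)
    o,dr=rays(n,px);return (o+dr*d.reshape(-1,1)).reshape(h,w,3)
def proj(n,P):
    K,D,R,t=cal(n);return cv2.projectPoints(np.array(P,float).reshape(-1,1,3),cv2.Rodrigues(R)[0],t,K,D)[0].reshape(-1,2)
def tri(pt,ps):
    o1,d1=rays("top",[pt]);o2,d2=rays("side",[ps]);d1=d1[0];d2=d2[0]
    a=np.linalg.lstsq(np.c_[d1,-d2],o2-o1,rcond=None)[0];p=o1+a[0]*d1;q=o2+a[1]*d2
    return (p+q)/2,np.linalg.norm(p-q)
E
python3 - <<'E'
from h import *
for n,(x0,y0,x1,y1) in dict(top=(225,100,415,245),side=(235,140,415,290)).items():
    p=cv2.imread(f"pics/{n}0.png");k=4
    c=cv2.resize(p[y0:y1,x0:x1],None,fx=k,fy=k,interpolation=cv2.INTER_CUBIC)
    cv2.imwrite(f"pics/{n}0z.png",c)
    X=cloud(n,np.load(f"pics/{n}0.npy"))
    np.save(f"pics/{n}0X.npy",X)
    q=[(390,140),(365,160),(378,185),(384,212),(396,220),(247,211),(240,180),(350,220)] if n=="top" else [(320,190),(280,257),(350,175),(375,188)]
    for u,v in q: print(n,u,v,X[v,u].round(3))
E
```

```text
top 390 140 [ 0.723 -0.229  0.   ]
top 365 160 [ 0.652 -0.144  0.056]
top 378 185 [ 0.58  -0.175  0.066]
top 384 212 [ 0.507 -0.194  0.034]
top 396 220 [ 0.485 -0.231  0.016]
top 247 211 [0.523 0.194 0.009]
top 240 180 [0.614 0.214 0.005]
top 350 220 [ 0.489 -0.101  0.001]
side 320 190 [ 0.66  -0.084  0.   ]
side 280 257 [0.513 0.195 0.01 ]
side 350 175 [ 0.608 -0.165  0.049]
side 375 188 [ 0.52  -0.187  0.036]
```

View pics/top0z.png

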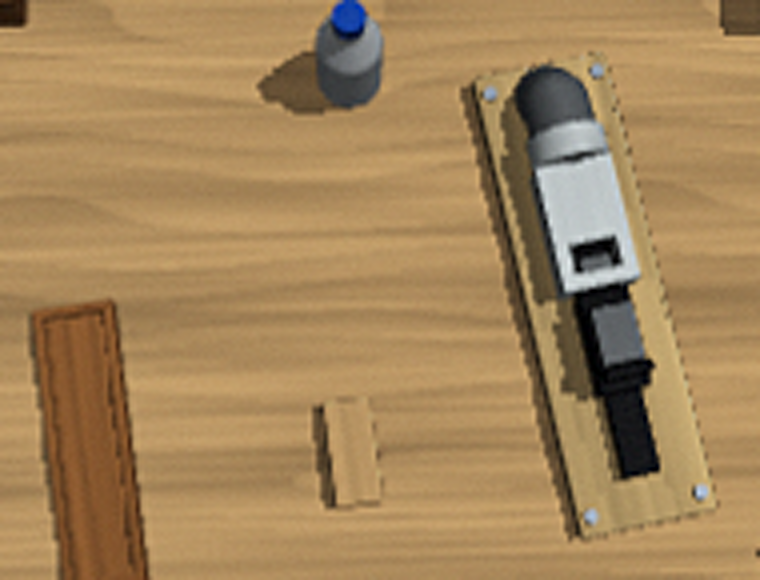

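View pics/side0z.png

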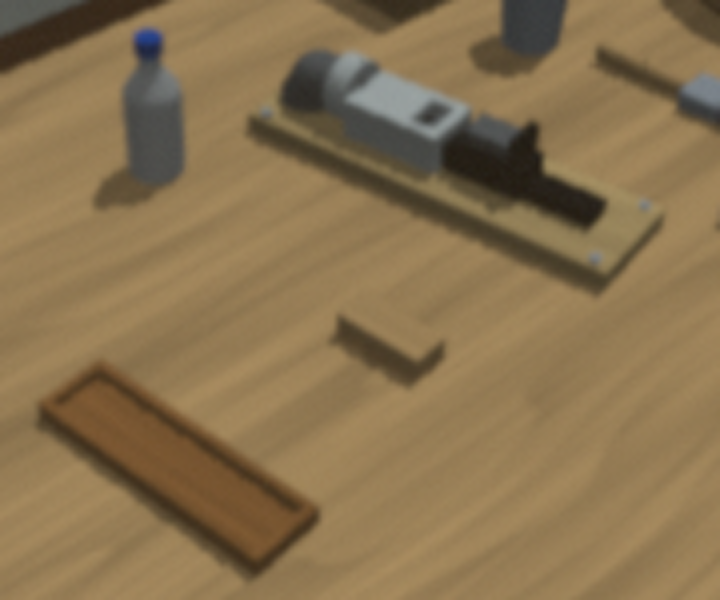

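Run:
```python
from h import *
for n in("top","side"):
    X=np.load(f"pics/{n}0X.npy");p=cv2.imread(f"pics/{n}0.png");hsv=cv2.cvtColor(p,cv2.COLOR_BGR2HSV)
    x,y,z=X[...,0],X[...,1],X[...,2]
    reg=(x>.4)&(x<.82)&(y<-.06)&(y>-.29)
    def rect(m,nm):
        P=X[m]; 
        if len(P)<5: print(n,nm,"few",len(P));return
        (c,s,a)=cv2.minAreaRect(P[:,:2].astype(np.float32)); print(n,nm,len(P),np.round(c,4),np.round(s,4),round(a,2),"z",np.percentile(P[:,2],[5,50,95]).round(4))
    rect(reg&(z>.013)&(z<.028),"board")
    gray=reg&(z>.05)&(z<.06)&(p.min(2)>120);rect(gray,"sockettop")
    blk=reg&(p.max(2)<60)&(x<.62)&(z>.024);rect(blk,"black")
    rect(blk&(z>.028)&(z<.042)&(x<.535),"tip top")
    rect(reg&(x<.62)&(z>.0575),"high")
    rect(reg&(x<.62)&(z>.071),"ridge")
    rt=(x>.38)&(x<.68)&(y>.1)&(y<.3)
    rect(rt&(hsv[...,1]>125)&(hsv[...,2]<190)&(z>-.002),"tray")
    rect(rt&(z>.0125),"trayrim")
    rect(rt&(z>.0045)&(z<.0115),"trayfl")
    rect((x>.4)&(x<.65)&(y>-.02)&(y<.12)&(z>.012)&(z<.04),"block")
```

```text
top board 2397 [ 0.6244 -0.1701] [0.3432 0.101 ] 11.28 z [0.0167 0.02   0.0233]
top sockettop 503 [ 0.6697 -0.1619] [0.099  0.0542] 10.68 z [0.0526 0.0558 0.0585]
top black 433 [ 0.5591 -0.1843] [0.14   0.0418] 17.41 z [0.0311 0.0392 0.0754]
top tip top 149 [ 0.513  -0.1919] [0.0455 0.0254] 10.46 z [0.0324 0.0361 0.039 ]
top high 218 [ 0.5877 -0.1747] [0.0731 0.0345] 16.41 z [0.0624 0.0671 0.0763]
top ridge 42 [ 0.5697 -0.1766] [0.0415 0.0312] 28.13 z [0.0725 0.0755 0.079 ]
top tray 1570 [0.5236 0.1985] [0.2316 0.1877] 1.13 z [0.0021 0.0092 0.018 ]
top trayrim 456 [0.523 0.194] [0.2015 0.0592] 6.44 z [0.0131 0.0163 0.0194]
top trayfl 1024 [0.5288 0.2018] [0.1936 0.2953] 89.14 z [0.005  0.0082 0.0109]
top block 303 [0.5121 0.0055] [0.0722 0.0338] 6.5 z [0.0185 0.022  0.025 ]
side board 1188 [ 0.5929 -0.1563] [0.4031 0.1195] 23.04 z [0.0148 0.0192 0.0245]
side sockettop 196 [ 0.6675 -0.1635] [0.0889 0.0555] 15.11 z [0.0532 0.0553 0.0576]
side black 421 [ 0.5559 -0.1801] [0.1354 0.0367] 15.72 z [0.0271 0.0383 0.0686]
side tip top 94 [ 0.5122 -0.1874] [0.0474 0.0243] 11.86 z [0.029  0.0347 0.0372]
side high 138 [ 0.58   -0.1763] [0.0531 0.035 ] 9.87 z [0.0587 0.0659 0.075 ]
side ridge 26 [ 0.5589 -0.18  ] [0.0091 0.0351] 7.94 z [0.0718 0.0741 0.0772]
side tray 1506 [0.5227 0.194 ] [0.2061 0.0682] 3.48 z [0.0063 0.0103 0.0184]
side trayrim 547 [0.5242 0.194 ] [0.2062 0.0614] 6.09 z [0.0131 0.0166 0.0194]
side trayfl 942 [0.5394 0.1936] [0.2417 0.1723] 10.89 z [0.0053 0.0091 0.011 ]
side block 271 [0.5111 0.0078] [0.0754 0.0365] 4.61 z [0.0137 0.0208 0.0232]
```

Run:
```python
from h import *
p=cv2.imread("pics/top0.png");X=np.load("pics/top0X.npy");x,y,z=[X[...,i] for i in range(3)]
# board long edges via row-wise z mask
reg=(x>.4)&(x<.82)&(y<-.06)&(y>-.29)
m=reg&(z>.012)
L=[];Rr=[]
for v in range(125,225):
    c=np.where(m[v,330:420])[0]+330
    if len(c): L.append((c[0]-.5,v));Rr.append((c[-1]+.5,v))
A=plane("top",L,.02);B=plane("top",Rr,.02)
for E in(A,B):
    vx,vy,x0,y0=cv2.fitLine(E[:,:2].astype(np.float32),cv2.DIST_HUBER,0,.01,.01).ravel();print("edge ang",np.degrees(np.arctan(vy/vx)),y0+(0.624-x0)*vy/vx)
a=np.radians(10.9);O=np.array([.6220,-.1706]);u=np.array([np.cos(a),np.sin(a)]);w=np.array([-u[1],u[0]])
for n in("top","side"):
    X=np.load(f"pics/{n}0X.npy");p=cv2.imread(f"pics/{n}0.png")
    q=(X[...,:2]-O);s=q@u;t=q@w;z=X[...,2]
    m=(s>-.09)&(s<-.0)&(abs(t)<.03)&(z>.045)
    for k in np.arange(-.084,0,.004):
        mm=m&(abs(s-k)<.002)
        if mm.sum(): 
            b=p[mm].mean(0);print(n,round(k+.045,3),mm.sum(),"z",np.percentile(z[mm],[10,50,90]).round(4),"t",t[mm].min().round(4),t[mm].max().round(4),b.round())
    sk=(s>0.003)&(s<.085)&(abs(t)<.03)&(abs(z-.056)<.004);print("socket t",np.percentile(t[sk],[2,98]),"s",np.percentile(s[sk],[1,99]))
# triangulate
for nm,a,b in[("board corner screw near tip L",(225+590/4,100+517/4),(235+595/4,140+259/4)),("screw R",(225+701/4,100+492/4),(235+645/4,140+206/4)),("screw far",(225+490/4,100+93/4),(235+265/4,140+113/4))]:
    print(nm,tri(a,b))
```

```text
edge ang 11.073376 -0.1183701
edge ang 11.194254 -0.22095998
top -0.031 14 z [0.0468 0.0496 0.0519] t -0.0178 0.0166 [20. 23. 26.]
top -0.027 17 z [0.0475 0.0496 0.0524] t -0.0178 0.0161 [24. 22. 22.]
top -0.023 31 z [0.05   0.0725 0.076 ] t -0.017 0.0181 [18. 19. 20.]
top -0.019 21 z [0.0653 0.0756 0.0783] t -0.0153 0.018 [17. 15. 14.]
top -0.015 15 z [0.0508 0.064  0.0757] t -0.0126 0.0181 [11.  9.  8.]
top -0.011 19 z [0.051  0.066  0.0677] t -0.0136 0.0178 [63. 60. 57.]
top -0.007 21 z [0.0495 0.0667 0.0682] t -0.0138 0.0168 [86. 83. 79.]
top -0.003 20 z [0.0539 0.0658 0.0689] t -0.0149 0.0168 [83. 79. 77.]
top 0.001 20 z [0.0477 0.0667 0.0679] t -0.0129 0.0179 [79. 76. 72.]
top 0.005 18 z [0.0556 0.0663 0.0688] t -0.0133 0.0171 [84. 81. 77.]
top 0.009 19 z [0.0512 0.0669 0.0683] t -0.0149 0.0184 [79. 77. 73.]
top 0.013 22 z [0.0523 0.0655 0.0682] t -0.013 0.0182 [80. 77. 74.]
top 0.017 18 z [0.0499 0.0669 0.0687] t -0.0144 0.0167 [81. 78. 75.]
top 0.021 18 z [0.0551 0.0663 0.068 ] t -0.0132 0.0166 [85. 82. 78.]
top 0.025 17 z [0.0554 0.0651 0.0672] t -0.0129 0.0176 [78. 75. 71.]
[... 1321 characters left out ...]
ide 0.025 11 z [0.0482 0.0641 0.0662] t -0.0075 0.0173 [50. 55. 58.]
side 0.029 5 z [0.0475 0.0485 0.0646] t 0.0003 0.0187 [45. 53. 58.]
side 0.033 6 z [0.0474 0.0499 0.0508] t 0.006 0.0188 [27. 34. 39.]
side 0.037 5 z [0.0464 0.0493 0.0505] t 0.0045 0.0197 [30. 36. 41.]
side 0.041 7 z [0.0465 0.0486 0.051 ] t -0.0094 0.0205 [45. 49. 51.]
socket t [-0.02620692  0.0284787 ] s [0.00424319 0.08437017]
board corner screw near tip L (array([ 0.46097914, -0.1619766 ,  0.01925001]), np.float64(0.0010303028053356218))
screw R (array([ 0.47638163, -0.2416369 ,  0.01893135]), np.float64(0.0008678202465707787))
screw far (array([ 0.77214999, -0.10258329,  0.01788774]), np.float64(0.002073960374549498))
```

Call:
{"name": "play_rows", "arguments": {
  "plan": [
    [[0,31,52,0.3,0,0],[0,31,52,0.3,0,0],[0,31,52,0.3,0,0],[0,31,52,0.3,0,0],[0,31,52,0.3,0,0]]
  ],
  "hand": 0
}}

```text
time_s: 0.72
tcp_pos: [0.3741, -0.3843, 0.2223]
ee_rot: [[-0.0, -0.191, 0.982], [0.0, 0.982, 0.191], [-1.0, 0.0, -0.0]]
wrist_force: [0.4, -0.2, 0.5]
gripper_width: 0.517
```

Call:
{"name": "play_rows", "arguments": {
  "plan": [
    [[0,16.2,24.2,0,0,0],[0,16.2,24.2,0,0,0],[0,16.2,24.2,0,0,0],[0,16.2,24.2,0,0,0],[5,16.2,24.2,0,0,0]]
  ]
}}

```text
time_s: 1.35
tcp_pos: [0.5832, -0.18, 0.1774]
ee_rot: [[0.01, -0.194, 0.981], [-0.002, 0.981, 0.194], [-1.0, -0.003, 0.009]]
wrist_force: [-0.0, 0.3, -0.5]
gripper_width: 0.017
```

Call:
{"name": "play_rows", "arguments": {
  "plan": [
    [[0,0,0,0,0,0]]
  ]
}}

```text
time_s: 1.48
tcp_pos: [0.5775, -0.179, 0.1691]
ee_rot: [[-0.01, -0.194, 0.981], [0.002, 0.981, 0.194], [-1.0, 0.004, -0.009]]
wrist_force: [-0.1, -0.5, 0.2]
gripper_width: 0.009
```

Call:
{"name": "play_rows", "arguments": {
  "plan": [
    [[3,0,0.1,0,0,0],[6,0,0.1,0,0,0],[8.4,0,0.1,0,0,0],[8.4,0,0.1,0,0,0],[8.4,0,0.1,0,0,0]]
  ]
}}

```text
time_s: 2.1
tcp_pos: [0.5804, -0.1822, 0.0919]
ee_rot: [[0.002, -0.191, 0.982], [-0.001, 0.982, 0.191], [-1.0, -0.001, 0.002]]
wrist_force: [-0.7, 0.0, 0.5]
gripper_width: 0.003
```

Run:
```python
from h import *
ims=[]
for n,(x0,y0,x1,y1) in dict(top=(325,130,415,240),side=(310,120,410,230)).items():
    p,d=r.capture(n);ims.append(cv2.resize(p[y0:y1,x0:x1],(400,440),interpolation=cv2.INTER_CUBIC))
cv2.imwrite("pics/b.png",np.hstack(ims));s=r.sense();print(s["tcp_pos"],s["wrist_force"])
```

```text
[ 0.58055655 -0.18196343  0.09207105] [-0.78827625  0.38997831  0.2536574 ]
```

View pics/b.png

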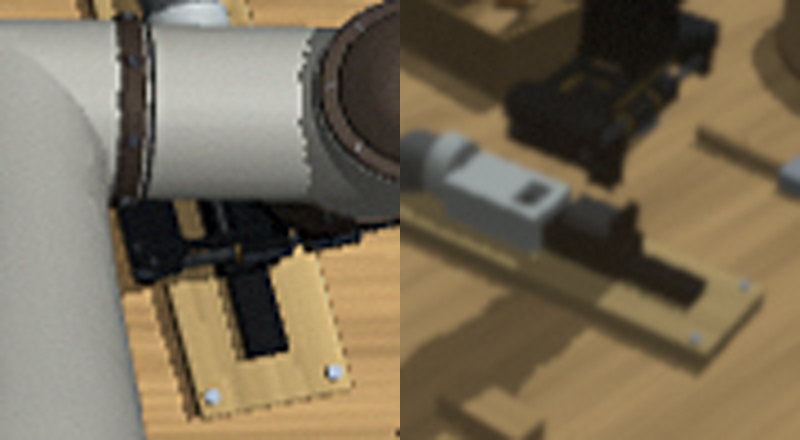

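The side view shows the shut fingers just above the grey button, in crop near (605,180), and clear of the ridge. I'll shift 3 mm along tool y and start feeling down.

Call:
{"name": "play_rows", "arguments": {
  "plan": [
    [[0.8,0.3,0,0,0,0],[1.6,0.3,0,0,0,0],[1.6,0.3,0,0,0,0],[1.6,0.3,0,0,0,0]]
  ]
}}

```text
time_s: 2.7
tcp_pos: [0.5791, -0.1787, 0.0742]
ee_rot: [[-0.0, -0.191, 0.982], [-0.0, 0.982, 0.191], [-1.0, -0.0, -0.0]]
wrist_force: [-0.1, 1.4, -0.0]
gripper_width: 0.004
```

Call:
{"name": "play_rows", "arguments": {
  "plan": [
    [[0.15,0,0,0,0,0],[0.3,0,0,0,0,0],[0.45,0,0,0,0,0],[0.45,0,0,0,0,0]]
  ]
}}

```text
time_s: 3.2
tcp_pos: [0.5789, -0.1786, 0.0697]
ee_rot: [[-0.0, -0.191, 0.982], [0.0, 0.982, 0.191], [-1.0, 0.0, -0.0]]
wrist_force: [0.9, -1.1, 0.0]
gripper_width: 0.008
```

Call:
{"name": "play_rows", "arguments": {
  "plan": [
    [[0.1,0,0,0,0,0],[0.2,0,0,0,0,0],[0.2,0,0,0,0,0]]
  ]
}}

```text
time_s: 3.58
tcp_pos: [0.579, -0.1786, 0.0677]
ee_rot: [[-0.0, -0.191, 0.982], [0.0, 0.982, 0.191], [-1.0, 0.0, -0.0]]
wrist_force: [0.2, -0.9, -0.4]
gripper_width: 0.004
```

Call:
{"name": "play_rows", "arguments": {
  "plan": [
    [[0.1,0,0,0,0,0],[0.1,0,0,0,0,0]]
  ]
}}

```text
time_s: 3.82
tcp_pos: [0.5792, -0.1787, 0.0672]
ee_rot: [[0.0, -0.191, 0.982], [-0.0, 0.982, 0.191], [-1.0, -0.0, 0.0]]
wrist_force: [0.2, -0.5, 2.2]
gripper_width: 0.002
```

Call:
{"name": "play_rows", "arguments": {
  "plan": [
    [[0.1,0,0,0,0,0],[0.1,0,0,0,0,0]]
  ]
}}

```text
time_s: 4.08
tcp_pos: [0.5792, -0.1787, 0.0662]
ee_rot: [[0.0, -0.191, 0.982], [-0.0, 0.982, 0.191], [-1.0, -0.0, 0.0]]
wrist_force: [-0.6, -0.5, 3.8]
gripper_width: 0.008
```

Call:
{"name": "play_rows", "arguments": {
  "plan": [
    [[0.1,0,0,0,0,0],[0.1,0,0,0,0,0]]
  ]
}}

```text
time_s: 4.32
tcp_pos: [0.5793, -0.1787, 0.0652]
ee_rot: [[0.0, -0.191, 0.981], [-0.0, 0.981, 0.191], [-1.0, -0.0, 0.0]]
wrist_force: [-1.3, -0.1, 4.8]
gripper_width: 0.004
```

Contact came at z ≈ 0.067, which agrees with the 0.066 m from the cameras. I'll keep pressing by feel.

Call:
{"name": "play_rows", "arguments": {
  "plan": [
    [[0.1,0,0,0,0,0],[0.2,0,0,0,0,0],[0.2,0,0,0,0,0]]
  ]
}}

```text
time_s: 4.7
tcp_pos: [0.5793, -0.1787, 0.0637]
ee_rot: [[0.001, -0.192, 0.981], [-0.0, 0.981, 0.192], [-1.0, -0.001, 0.0]]
wrist_force: [-2.0, 0.7, 7.8]
gripper_width: 0.004
```

Call:
{"name": "play_rows", "arguments": {
  "plan": [
    [[0.1,0,0,0,0,0],[0.1,0,0,0,0,0]]
  ]
}}

```text
time_s: 4.95
tcp_pos: [0.5793, -0.1787, 0.063]
ee_rot: [[0.001, -0.192, 0.981], [-0.0, 0.981, 0.192], [-1.0, -0.001, 0.001]]
wrist_force: [-2.6, 2.1, 9.0]
gripper_width: 0.008
```

Call:
{"name": "play_rows", "arguments": {
  "plan": [
    [[0.1,0,0,0,0,0],[0.1,0,0,0,0,0]]
  ]
}}

```text
time_s: 5.2
tcp_pos: [0.5794, -0.1787, 0.0622]
ee_rot: [[0.001, -0.192, 0.981], [-0.001, 0.981, 0.192], [-1.0, -0.001, 0.001]]
wrist_force: [-2.7, 2.0, 10.1]
gripper_width: 0.004
```

Call:
{"name": "play_rows", "arguments": {
  "plan": [
    [[0.1,0,0,0,0,0],[0.15,0,0,0,0,0],[0.15,0,0,0,0,0]]
  ]
}}

```text
time_s: 5.58
tcp_pos: [0.5794, -0.1788, 0.0611]
ee_rot: [[0.001, -0.192, 0.981], [-0.001, 0.981, 0.192], [-1.0, -0.001, 0.001]]
wrist_force: [-3.8, 2.6, 11.7]
gripper_width: 0.005
```

Call:
{"name": "play_rows", "arguments": {
  "plan": [
    [[0.08,0,0,0,0,0],[0.08,0,0,0,0,0],[0.08,0,0,0,0,0]]
  ]
}}

```text
time_s: 5.95
tcp_pos: [0.5794, -0.1787, 0.0605]
ee_rot: [[0.001, -0.192, 0.981], [-0.001, 0.981, 0.192], [-1.0, -0.001, 0.001]]
wrist_force: [-3.7, 2.8, 12.1]
gripper_width: 0.007
```

Force is 12.1 N at about 6.5 mm of travel. I'll draw along −z of the tool, slowly at first.

Call:
{"name": "play_rows", "arguments": {
  "plan": [
    [[0,0,-0.15,0,0,0],[0,0,-0.3,0,0,0],[0,0,-0.45,0,0,0],[0,0,-0.6,0,0,0]]
  ]
}}

```text
time_s: 6.45
tcp_pos: [0.5788, -0.1791, 0.0619]
ee_rot: [[0.013, -0.193, 0.981], [-0.001, 0.981, 0.193], [-1.0, -0.003, 0.013]]
wrist_force: [5.7, 4.9, 10.9]
gripper_width: 0.007
```

Call:
{"name": "play_rows", "arguments": {
  "plan": [
    [[0,0,-0.15,0,0,0],[0,0,-0.3,0,0,0],[0,0,-0.45,0,0,0]]
  ]
}}

```text
time_s: 6.82
tcp_pos: [0.5761, -0.1805, 0.0624]
ee_rot: [[0.017, -0.194, 0.981], [-0.002, 0.981, 0.194], [-1.0, -0.005, 0.016]]
wrist_force: [5.1, 4.0, 9.5]
gripper_width: 0.01
```

Call:
{"name": "play_rows", "arguments": {
  "plan": [
    [[0.1,0,0,0,0,0],[0.2,0,0,0,0,0],[0.25,0,0,0,0,0],[0.25,0,0,0,0,0]]
  ]
}}

```text
time_s: 7.32
tcp_pos: [0.5761, -0.1806, 0.0604]
ee_rot: [[0.017, -0.194, 0.981], [-0.002, 0.981, 0.194], [-1.0, -0.005, 0.016]]
wrist_force: [5.0, 3.3, 12.8]
gripper_width: 0.007
```

Run:
```python
from h import *
ims=[]
for n,(x0,y0,x1,y1) in dict(top=(325,130,415,240),side=(310,120,410,230)).items():
    p,d=r.capture(n);ims.append(cv2.resize(p[y0:y1,x0:x1],(400,440),interpolation=cv2.INTER_CUBIC))
cv2.imwrite("pics/c.png",np.hstack(ims));s=r.sense();print(s["tcp_pos"],s["wrist_force"],s["moment"])
```

```text
[ 0.57606289 -0.18057412  0.06044382] [ 4.7332038   3.22670218 12.89467484] [ 0.99287609 -1.43299677 -0.01204582]
```

View pics/c.png

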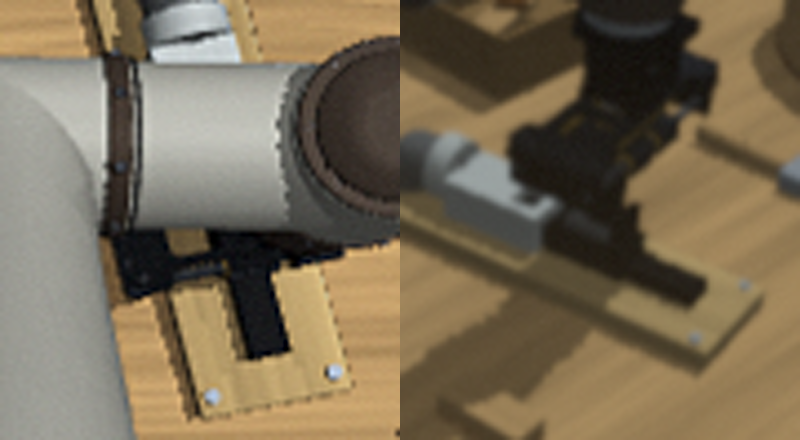

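The nozzle tip hasn't moved (crop (270,355) in both pictures). The finger is still sliding on the pad towards the ridge, so I'll continue with force checks.

Call:
{"name": "play_rows", "arguments": {
  "plan": [
    [[0,0,-0.15,0,0,0],[0,0,-0.3,0,0,0],[0,0,-0.3,0,0,0]]
  ]
}}

```text
time_s: 7.8
tcp_pos: [0.5749, -0.1812, 0.061]
ee_rot: [[0.021, -0.194, 0.981], [-0.002, 0.981, 0.194], [-1.0, -0.006, 0.02]]
wrist_force: [7.3, 3.1, 12.2]
gripper_width: 0.007
```

Call:
{"name": "play_rows", "arguments": {
  "plan": [
    [[0,0,-0.15,0,0,0],[0,0,-0.3,0,0,0],[0,0,-0.3,0,0,0]]
  ]
}}

```text
time_s: 8.18
tcp_pos: [0.5721, -0.182, 0.0611]
ee_rot: [[0.021, -0.194, 0.981], [-0.003, 0.981, 0.195], [-1.0, -0.007, 0.02]]
wrist_force: [7.7, 3.1, 11.5]
gripper_width: 0.004
```

```bash
cat >> h.py <<'E'
def look(name,boxes=dict(top=(325,130,415,240),side=(310,120,410,230))):
    ims=[]
    for n,(x0,y0,x1,y1) in boxes.items():
        p,d=r.capture(n);ims.append(cv2.resize(p[y0:y1,x0:x1],(400,int(400*(y1-y0)/(x1-x0))),interpolation=cv2.INTER_CUBIC))
        X=cloud(n,d)
        np.save(f"pics/{name}_{n}X.npy",X);cv2.imwrite(f"pics/{name}_{n}.png",p)
    h=min(i.shape[0] for i in ims);cv2.imwrite(f"pics/{name}.png",np.hstack([i[:h] for i in ims]))
    s=r.sense();print(s["time_s"],s["tcp_pos"].round(4),s["wrist_force"].round(1),s["moment"].round(2))
def tipend(name):
    "nozzle tip from top view: black pixels on board ahead"
    a=np.radians(11);O=np.array([.6220,-.1706]);u=np.array([np.cos(a),np.sin(a)]);w=np.array([-u[1],u[0]])
    for n in("top","side"):
        X=np.load(f"pics/{name}_{n}X.npy");p=cv2.imread(f"pics/{name}_{n}.png")
        q=(X[...,:2]-O);s=q@u;t=q@w;z=X[...,2]
        m=(s<-.09)&(s>-.25)&(abs(t)<.02)&(z>.029)&(z<.042)&(p.max(2)<90)
        print(n,m.sum(),"tip s",np.percentile(s[m],[0,3]).round(4),"t",np.percentile(t[m],[3,97]).round(4))
E
python3 - <<'E'
from h import *
for n in("top","side"):
    import shutil;shutil.copy(f"pics/{n}0X.npy",f"pics/z_{n}X.npy");shutil.copy(f"pics/{n}0.png",f"pics/z_{n}.png")
tipend("z");look("d");tipend("d")
E
```

```text
top 150 tip s [-0.1339 -0.1326] t [-0.0127  0.0121]
side 94 tip s [-0.1348 -0.1343] t [-0.0108  0.0153]
8.275 [ 0.5721 -0.182   0.061 ] [ 8.1  2.2 12. ] [ 0.72 -2.24  0.02]
top 162 tip s [-0.137  -0.1355] t [-0.0142  0.0108]
side 96 tip s [-0.1386 -0.1381] t [-0.0129  0.0125]
```

View pics/d.png

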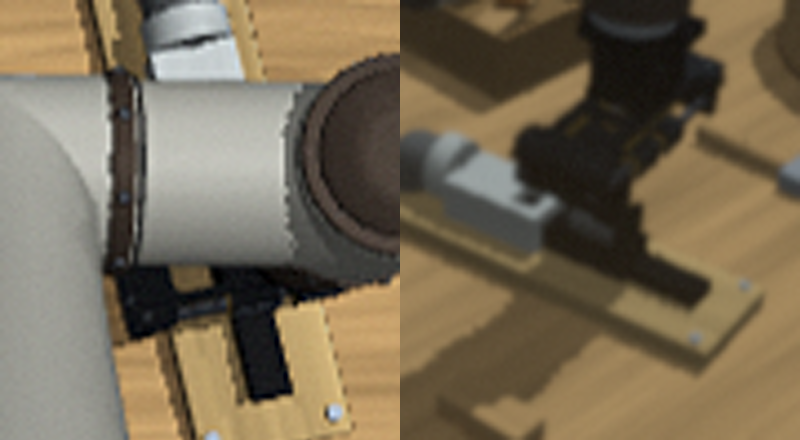

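The nozzle now follows, about 3.5 mm drawn, with an 8 N pull and 12 N press. Continuing.

Call:
{"name": "play_rows", "arguments": {
  "plan": [
    [[0.05,0.05,-0.15,0,0,0],[0.05,0.1,-0.3,0,0,0],[0.05,0.1,-0.45,0,0,0],[0.05,0.1,-0.6,0,0,0]]
  ]
}}

```text
time_s: 8.78
tcp_pos: [0.5669, -0.1825, 0.0609]
ee_rot: [[0.023, -0.195, 0.981], [-0.003, 0.981, 0.195], [-1.0, -0.008, 0.022]]
wrist_force: [8.3, 1.7, 12.7]
gripper_width: 0.003
```

Call:
{"name": "play_rows", "arguments": {
  "plan": [
    [[0,0,-0.15,0,0,0],[0,0,-0.3,0,0,0],[0,0,-0.45,0,0,0],[0,0,-0.6,0,0,0]]
  ]
}}

```text
time_s: 9.28
tcp_pos: [0.5611, -0.1836, 0.0609]
ee_rot: [[0.023, -0.195, 0.981], [-0.003, 0.981, 0.195], [-1.0, -0.008, 0.022]]
wrist_force: [8.4, 2.5, 11.9]
gripper_width: 0.006
```

Call:
{"name": "play_rows", "arguments": {
  "plan": [
    [[0,0,-0.2,0,0,0],[0,0,-0.4,0,0,0],[0,0,-0.6,0,0,0],[0,0,-0.8,0,0,0]]
  ]
}}

```text
time_s: 9.78
tcp_pos: [0.5534, -0.1852, 0.0609]
ee_rot: [[0.023, -0.195, 0.981], [-0.004, 0.981, 0.195], [-1.0, -0.008, 0.022]]
wrist_force: [9.1, 1.9, 11.9]
gripper_width: 0.008
```

Call:
{"name": "play_rows", "arguments": {
  "plan": [
    [[0,0,-0.2,0,0,0],[0,0,-0.4,0,0,0],[0,0,-0.6,0,0,0],[0,0,-0.8,0,0,0]]
  ]
}}

```text
time_s: 10.28
tcp_pos: [0.5457, -0.1868, 0.0609]
ee_rot: [[0.024, -0.195, 0.981], [-0.004, 0.981, 0.195], [-1.0, -0.008, 0.022]]
wrist_force: [8.2, 1.6, 12.8]
gripper_width: 0.007
```

Run:
```python
from h import *
look("e");tipend("e")
```

```text
10.375 [ 0.5454 -0.1868  0.0609] [ 7.4  1.6 12.3] [ 0.43 -2.49  0.06]
top 174 tip s [-0.1637 -0.1621] t [-0.0134  0.0107]
side 153 tip s [-0.1659 -0.1639] t [-0.0115  0.0177]
```

About 30 mm drawn, forces steady. Continuing to a draw of about 60 mm.

Call:
{"name": "play_rows", "arguments": {
  "plan": [
    [[0,0,-0.25,0,0,0],[0,0,-0.5,0,0,0],[0,0,-0.75,0,0,0],[0,0,-1.0,0,0,0]]
  ]
}}

```text
time_s: 10.88
tcp_pos: [0.5359, -0.1887, 0.0609]
ee_rot: [[0.024, -0.195, 0.981], [-0.004, 0.981, 0.195], [-1.0, -0.008, 0.022]]
wrist_force: [8.5, 1.7, 13.4]
gripper_width: 0.006
```

Call:
{"name": "play_rows", "arguments": {
  "plan": [
    [[0,0,-0.25,0,0,0],[0,0,-0.5,0,0,0],[0,0,-0.75,0,0,0],[0,0,-1.0,0,0,0]]
  ]
}}

```text
time_s: 11.38
tcp_pos: [0.5263, -0.1907, 0.0609]
ee_rot: [[0.024, -0.195, 0.98], [-0.004, 0.981, 0.195], [-1.0, -0.008, 0.023]]
wrist_force: [8.5, 1.7, 12.6]
gripper_width: 0.004
```

Call:
{"name": "play_rows", "arguments": {
  "plan": [
    [[0,0,-0.25,0,0,0],[0,0,-0.5,0,0,0],[0,0,-0.75,0,0,0],[0,0,-1.0,0,0,0]]
  ]
}}

```text
time_s: 11.88
tcp_pos: [0.5167, -0.1927, 0.0609]
ee_rot: [[0.024, -0.195, 0.98], [-0.004, 0.981, 0.195], [-1.0, -0.009, 0.023]]
wrist_force: [9.2, 1.1, 13.6]
gripper_width: 0.01
```

Run:
```python
from h import *
look("f");tipend("f")
```

```text
11.975 [ 0.5162 -0.1927  0.0608] [ 8.4  2.2 13.6] [ 0.41 -2.54  0.07]
top 165 tip s [-0.1936 -0.192 ] t [-0.0144  0.0102]
side 184 tip s [-0.1957 -0.1929] t [-0.0129  0.0187]
```

View pics/f.png

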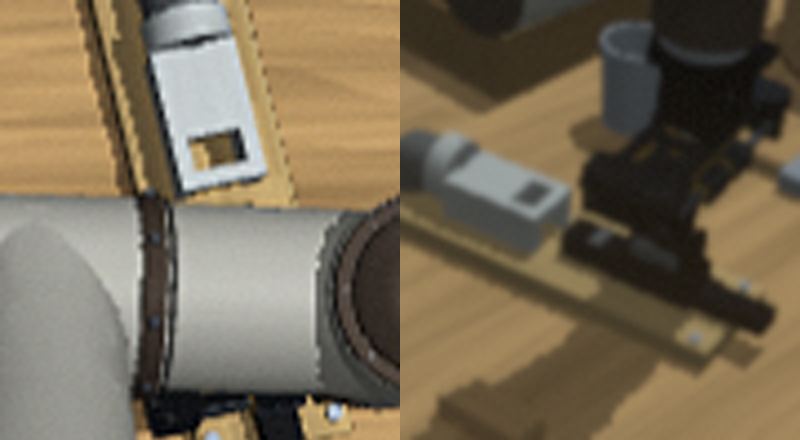

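The side picture shows the tail at (570,235), fully clear of the socket with a gap. The nozzle origin is at s ≈ −0.105. I'll unload and lift off.

Call:
{"name": "play_rows", "arguments": {
  "plan": [
    [[-0.1,0,0.3,0,0,0],[-0.4,0,0.5,0,0,0],[-0.9,0,0.5,0,0,0],[-3,0,0.5,0,0,0],[-7,0,0.5,0,0,0]]
  ]
}}

```text
time_s: 12.6
tcp_pos: [0.5091, -0.1906, 0.124]
ee_rot: [[-0.005, -0.191, 0.982], [0.001, 0.982, 0.191], [-1.0, 0.002, -0.005]]
wrist_force: [1.4, -1.4, 0.3]
gripper_width: 0.007
```

Call:
{"name": "play_rows", "arguments": {
  "plan": [
    [[-3,0,4,0,0,0],[-6,0,10,0,0,0],[-6,0,14,0,0,0],[-6,0,14,0,0,0]]
  ],
  "hand": 1
}}

```text
time_s: 13.1
tcp_pos: [0.65, -0.1632, 0.1835]
ee_rot: [[-0.001, -0.192, 0.981], [0.001, 0.981, 0.192], [-1.0, 0.001, -0.001]]
wrist_force: [-0.4, -0.1, -1.5]
gripper_width: 0.373
```

Run:
```python
from h import *
look("g",dict(top=(330,110,430,260),side=(300,120,420,300)));tipend("g")
a=np.radians(11);O=np.array([.6220,-.1706]);u=np.array([np.cos(a),np.sin(a)]);w=np.array([-u[1],u[0]])
for n in("top","side"):
    X=np.load(f"pics/g_{n}X.npy");p=cv2.imread(f"pics/g_{n}.png");q=X[...,:2]-O;s=q@u;t=q@w;z=X[...,2]
    m=(s<-.005)&(s>-.22)&(abs(t)<.04)&(z>.028)&(z<.09)
    print(n,m.sum(),"s range",np.percentile(s[m],[0,1,99,100]).round(4),"zmax",z[m].max())
    for k in np.arange(-.196,0,.012):
        mm=m&(abs(s-k)<.006)
        if mm.sum()>3: print(round(k,3),mm.sum(),"t",np.percentile(t[mm],[3,97]).round(4),"z",np.percentile(z[mm],[50,95]).round(3))
```

```text
13.2 [ 0.6472 -0.1639  0.1837] [ 0.7 -0.3 -0.3] [-0.02 -0.01 -0.02]
top 226 tip s [-0.1985 -0.1967] t [-0.0131  0.0171]
side 188 tip s [-0.1998 -0.1988] t [-0.0123  0.0193]
top 768 s range [-0.1985 -0.1963 -0.023  -0.0211] zmax 0.08007005199874273
-0.196 31 t [-0.0134  0.0116] z [0.036 0.039]
-0.184 42 t [-0.0128  0.0115] z [0.036 0.039]
-0.172 42 t [-0.013   0.0117] z [0.036 0.039]
-0.16 41 t [-0.0129  0.0115] z [0.037 0.039]
-0.148 43 t [-0.013   0.0122] z [0.036 0.039]
-0.136 61 t [-0.016   0.0169] z [0.049 0.076]
-0.124 67 t [-0.016   0.0169] z [0.074 0.079]
-0.112 64 t [-0.0141  0.0173] z [0.067 0.071]
-0.1 64 t [-0.0143  0.0172] z [0.066 0.07 ]
-0.088 59 t [-0.0134  0.0172] z [0.067 0.069]
-0.076 60 t [-0.0162  0.0177] z [0.049 0.053]
-0.064 47 t [-0.0137  0.0146] z [0.043 0.048]
-0.052 49 t [-0.0134  0.015 ] z [0.045 0.051]
-0.04 46 t [-0.014   0.0152] z [0.041 0.045]
-0.028 47 t [-0.0137  0.0147] z [0.042 0.045]
-0.016 5 t [-0.0112  0.0133] z [0.043 0.043]
side 619 s range [-0.201  -0.1991 -0.0225 -0.0207] zmax 0.07803732375549499
-0.196 28 t [-0.0106  0.0142] z [0.034 0.036]
-0.184 26 t [-0.0112  0.013 ] z [0.034 0.036]
-0.172 26 t [-0.0119  0.0144] z [0.034 0.036]
-0.16 29 t [-0.012   0.0138] z [0.035 0.038]
-0.148 25 t [-0.0116  0.0149] z [0.034 0.037]
-0.136 94 t [-0.0151  0.0192] z [0.049 0.074]
-0.124 56 t [-0.0091  0.0206] z [0.059 0.077]
-0.112 62 t [-0.0104  0.0206] z [0.058 0.067]
-0.1 58 t [-0.0092  0.0209] z [0.058 0.068]
-0.088 56 t [-0.0086  0.02  ] z [0.054 0.067]
-0.076 32 t [-0.0025  0.0196] z [0.046 0.051]
-0.064 25 t [-0.0104  0.0177] z [0.041 0.048]
-0.052 40 t [-0.0087  0.017 ] z [0.042 0.051]
-0.04 25 t [-0.0094  0.0175] z [0.04  0.048]
-0.028 33 t [-0.0136  0.016 ] z [0.04  0.043]
-0.016 4 t [-0.0031  0.0153] z [0.041 0.041]
```

View pics/g.png

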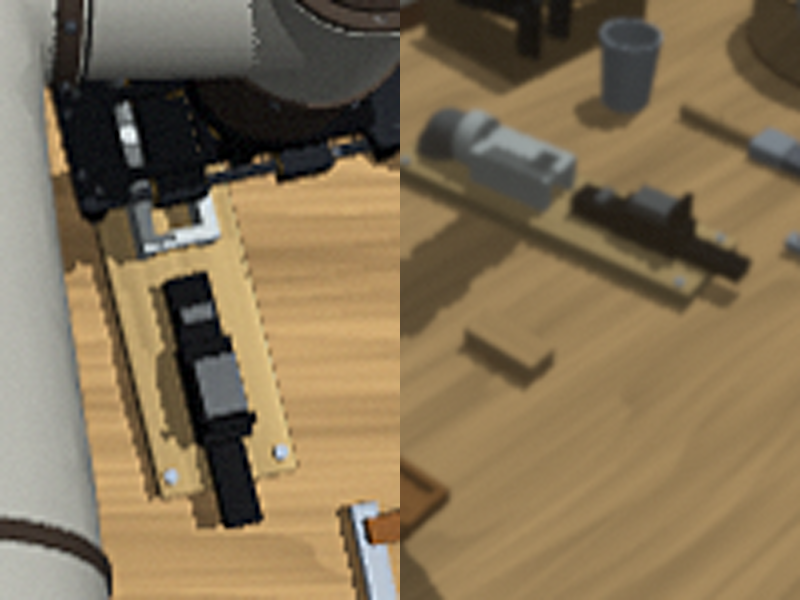

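The nozzle lies free on the board, at s −0.1995 to −0.0205 and t ≈ 0. That puts its origin at world (0.514, −0.192). Moving over it with the jaws open.

Call:
{"name": "play_rows", "arguments": {
  "plan": [
    [[0,-0.2,-6,0,0,0],[0,-0.2,-12,0,0,0],[2,-0.2,-13.6,0,0,0],[6,-0.2,-13.6,0,0,0],[6,-0.2,-13.6,0,0,0]]
  ],
  "hand": 1
}}

```text
time_s: 13.82
tcp_pos: [0.5111, -0.1921, 0.1232]
ee_rot: [[-0.007, -0.19, 0.982], [0.001, 0.982, 0.19], [-1.0, 0.003, -0.007]]
wrist_force: [-0.3, -0.4, 0.5]
gripper_width: 0.975
```

Call:
{"name": "play_rows", "arguments": {
  "plan": [
    [[0,0,0,0,0,0],[0,0,0,0,0,0]]
  ]
}}

```text
time_s: 14.08
tcp_pos: [0.516, -0.1923, 0.127]
ee_rot: [[0.003, -0.192, 0.981], [-0.001, 0.981, 0.192], [-1.0, -0.001, 0.003]]
wrist_force: [-0.5, 0.8, -0.3]
gripper_width: 1.001
```

Call:
{"name": "play_rows", "arguments": {
  "plan": [
    [[3,0.1,-0.1,0,0,0],[6,0.1,-0.1,0,0,0],[8,0.1,-0.1,0,0,0],[9,0.1,-0.1,0,0,0],[9,0.1,-0.1,0,0,0]]
  ]
}}

```text
time_s: 14.7
tcp_pos: [0.5141, -0.1914, 0.0357]
ee_rot: [[-0.0, -0.191, 0.981], [-0.0, 0.981, 0.191], [-1.0, -0.0, -0.0]]
wrist_force: [0.1, 0.5, 0.2]
gripper_width: 0.998
```

Call:
{"name": "play_rows", "arguments": {
  "plan": [
    [[0,0,0,0,0,0],[0,0,0,0,0,0]]
  ]
}}

```text
time_s: 14.95
tcp_pos: [0.5145, -0.1914, 0.0365]
ee_rot: [[0.002, -0.191, 0.982], [-0.0, 0.982, 0.191], [-1.0, -0.001, 0.002]]
wrist_force: [-0.7, 0.5, -0.1]
gripper_width: 1.0
```

Down another 5 mm, then close.

Call:
{"name": "play_rows", "arguments": {
  "plan": [
    [[0.3,0,0,0,0,0],[0.5,0,0,0,0,0],[0.5,0,0,0,0,0]]
  ]
}}

```text
time_s: 15.32
tcp_pos: [0.5136, -0.1913, 0.0303]
ee_rot: [[-0.001, -0.191, 0.982], [0.0, 0.982, 0.191], [-1.0, 0.0, -0.001]]
wrist_force: [0.3, 0.6, 0.5]
gripper_width: 1.002
```

Call:
{"name": "play_rows", "arguments": {
  "plan": [
    [[0,0,0,0,0,0],[0,0,0,0,0,0],[0,0,0,0,0,0],[0,0,0,0,0,0],[0,0,0,0,0,0]]
  ],
  "hand": 0.38
}}

```text
time_s: 15.95
tcp_pos: [0.5138, -0.1914, 0.0305]
ee_rot: [[0.0, -0.191, 0.982], [-0.0, 0.982, 0.191], [-1.0, -0.0, 0.0]]
wrist_force: [0.6, 0.4, 0.4]
gripper_width: 0.518
```

Call:
{"name": "play_rows", "arguments": {
  "plan": [
    [[0,0,0,0,0,0],[0,0,0,0,0,0],[0,0,0,0,0,0],[0,0,0,0,0,0]]
  ]
}}

```text
time_s: 16.45
tcp_pos: [0.5138, -0.1915, 0.0306]
ee_rot: [[0.0, -0.191, 0.982], [-0.0, 0.982, 0.191], [-1.0, -0.0, 0.0]]
wrist_force: [0.6, -1.1, -0.1]
gripper_width: 0.41
```

Call:
{"name": "play_rows", "arguments": {
  "plan": [
    [[0,0,0,0,0,0],[0,0,0,0,0,0],[0,0,0,0,0,0]]
  ],
  "hand": 0
}}

```text
time_s: 16.82
tcp_pos: [0.5138, -0.1914, 0.0305]
ee_rot: [[0.0, -0.191, 0.982], [-0.0, 0.982, 0.191], [-1.0, -0.0, 0.0]]
wrist_force: [-0.1, -1.1, 0.6]
gripper_width: 0.408
```

Call:
{"name": "play_rows", "arguments": {
  "plan": [
    [[-0.2,0,0,0,0,0],[-0.5,0,0,0,0,0],[-1.5,0,0,0,0,0],[-3,0,0,0,0,0]]
  ]
}}

```text
time_s: 17.32
tcp_pos: [0.5135, -0.1913, 0.0611]
ee_rot: [[-0.001, -0.191, 0.982], [0.0, 0.982, 0.191], [-1.0, 0.0, -0.001]]
wrist_force: [-0.1, -0.7, -1.1]
gripper_width: 0.406
```

Call:
{"name": "play_rows", "arguments": {
  "plan": [
    [[-2,0,0,0,0,0],[-4,0,0,0,0,0],[-6,0,0,0,0,0],[-6,0,0,0,0,0]]
  ]
}}

```text
time_s: 17.82
tcp_pos: [0.5152, -0.1915, 0.1231]
ee_rot: [[0.005, -0.192, 0.981], [-0.001, 0.981, 0.192], [-1.0, -0.002, 0.005]]
wrist_force: [0.0, -0.0, -2.4]
gripper_width: 0.411
```

Run:
```python
from h import *
look("i",dict(top=(330,110,430,260),side=(300,100,420,280)))
```

```text
17.925 [ 0.5134 -0.1912  0.1206] [ 0.7  0.3 -3.3] [-0.01  0.06  0.04]
```

View pics/i.png

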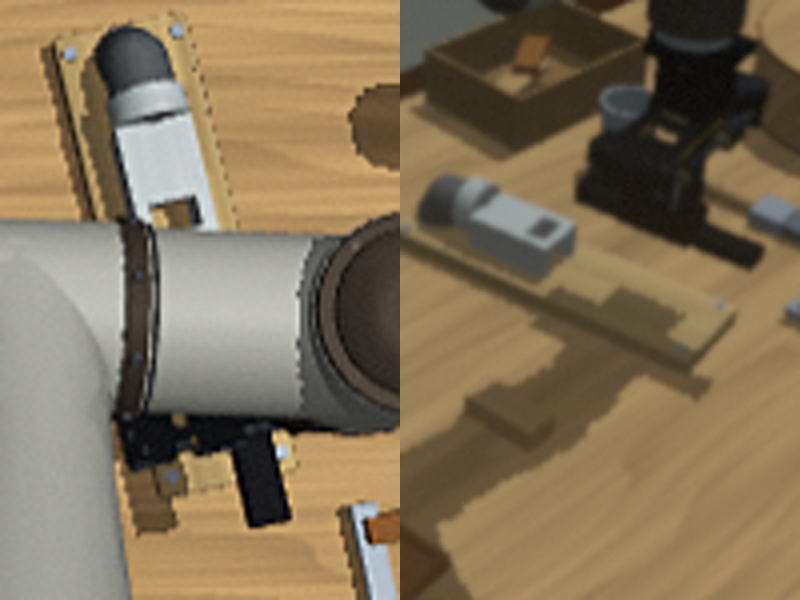

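The nozzle is held, level in the side view (tip at (760,255)). Next is refining the tray pose from the first pictures.

Run:
```python
from h import *
for n in("top","side"):
    p=cv2.imread(f"pics/{n}0.png");hsv=cv2.cvtColor(p,cv2.COLOR_BGR2HSV);X=np.load(f"pics/{n}0X.npy")
    reg=(X[...,0]>.39)&(X[...,0]<.66)&(X[...,1]>.14)&(X[...,1]<.25)
    print(n,"tray hsv",np.median(hsv[(reg&(X[...,2]>.013))],0),"bench",np.median(hsv[reg&(X[...,2]<.003)],0))
    m=(reg&(X[...,2]>.0125)&(X[...,2]<.022)).astype(np.uint8)
    c=max(cv2.findContours(m,cv2.RETR_EXTERNAL,cv2.CHAIN_APPROX_NONE)[0],key=cv2.contourArea).reshape(-1,2)
    P=plane(n,c,.016)[:,:2]
    ctr,sz,a=cv2.minAreaRect(P.astype(np.float32));print("rect",ctr,sz,a)
    th=np.radians(6.3);u=np.array([np.cos(th),np.sin(th)]);w=np.array([-u[1],u[0]])
    C=np.array([.5235,.194]);q=P-C;s=q@u;t=q@w
    for nm,mm in(("L",(t>.022)&(abs(s)<.085)),("R",(t<-.022)&(abs(s)<.085))):
        k,b=np.polyfit(s[mm],t[mm],1);print(nm,mm.sum(),"ang",6.3+np.degrees(np.arctan(k)),"t0",b)
    for nm,mm in(("far",(s>.093)&(abs(t)<.018)),("near",(s<-.093)&(abs(t)<.018))): print(nm,s[mm].mean())
```

```text
top tray hsv [ 14. 170. 123.] bench [ 17. 119. 174.]
rect (0.5229424834251404, 0.19367507100105286) (0.201252281665802, 0.059288300573825836) 6.547472953796387
L 60 ang 6.704198711682156 t0 0.027739973303847233
R 58 ang 6.473542248562692 t0 -0.02802384026278455
far 0.09891705712148124
near -0.09998887524186055
side tray hsv [ 16. 148. 111.] bench [ 18. 111. 149.]
rect (0.5237951278686523, 0.1943650245666504) (0.20817109942436218, 0.06201571971178055) 6.815183162689209
L 51 ang 6.660664822015973 t0 0.029452766982257475
R 46 ang 6.393794547537945 t0 -0.029297117453490854
far 0.1031476296007828
near -0.10212901662578543
```

Call:
{"name": "play_rows", "arguments": {
  "plan": [
    [[0,2,0.4,0.1,0,0],[0,5.5,1.2,0.2,0,0],[0,9.5,2.1,0.3,0,0],[0,13.5,3.0,0.4,0,0],[0,17.5,3.9,0.45,0,0]]
  ]
}}

```text
time_s: 18.55
tcp_pos: [0.5178, -0.011, 0.1195]
ee_rot: [[-0.002, -0.113, 0.994], [-0.0, 0.994, 0.113], [-1.0, -0.0, -0.002]]
wrist_force: [1.0, -0.5, -2.4]
gripper_width: 0.411
```

```bash
cat > to.py <<'E'
from station import r;import numpy as np,sys
s=r.sense();R=s["ee_rot"];d=np.array([.5233,.1940,s["tcp_pos"][2]])-s["tcp_pos"]
print(s["tcp_pos"].round(4),"tool cm",(R.T@d*100).round(2),"yaw z",np.degrees(np.arctan2(R[1,2],R[0,2])).round(2),s["wrist_force"].round(1),s["joint_velocities"].round(1))
E
python3 to.py
```

```text
[ 0.5178 -0.011   0.1195] tool cm [-1.000e-02  2.031e+01  2.870e+00] yaw z 6.49 [ 1.  -0.5 -2.4] [ 36.6  -0.6  -1.1   0.1   0.5 -40. ]
```

Call:
{"name": "play_rows", "arguments": {
  "plan": [
    [[0,4,0.6,0,0,0],[0,8,1.2,0,0,0],[0,12,1.7,0,0,0],[0,16,2.3,0,0,0],[0,19,2.7,0,0,0]]
  ]
}}

```text
time_s: 19.18
tcp_pos: [0.5231, 0.181, 0.1194]
ee_rot: [[-0.002, -0.114, 0.993], [-0.001, 0.993, 0.114], [-1.0, -0.001, -0.002]]
wrist_force: [0.6, 0.3, -2.5]
gripper_width: 0.413
```

Call:
{"name": "play_rows", "arguments": {
  "plan": [
    [[0,0,0,0,0,0],[0,0,0,0,0,0],[0,0,0,0,0,0]]
  ]
}}

```text
time_s: 19.55
tcp_pos: [0.5235, 0.1786, 0.1201]
ee_rot: [[-0.001, -0.112, 0.994], [-0.001, 0.994, 0.112], [-1.0, -0.001, -0.001]]
wrist_force: [-0.5, 0.4, -2.8]
gripper_width: 0.411
```

```bash
python3 to.py
python3 - <<'E'
from h import *
look("j",dict(top=(200,130,300,260),side=(220,160,340,300)))
E
```

```text
[0.5235 0.1786 0.1201] tool cm [-0.    1.53  0.16] yaw z 6.46 [-0.5  0.4 -2.8] [-0.1 -0.2  0.3  0.2  0.1 -0.1]
19.65 [0.5238 0.1788 0.1205] [-0.9 -1.3 -2.7] [-0.04 -0.01 -0.04]
```

View pics/j.png

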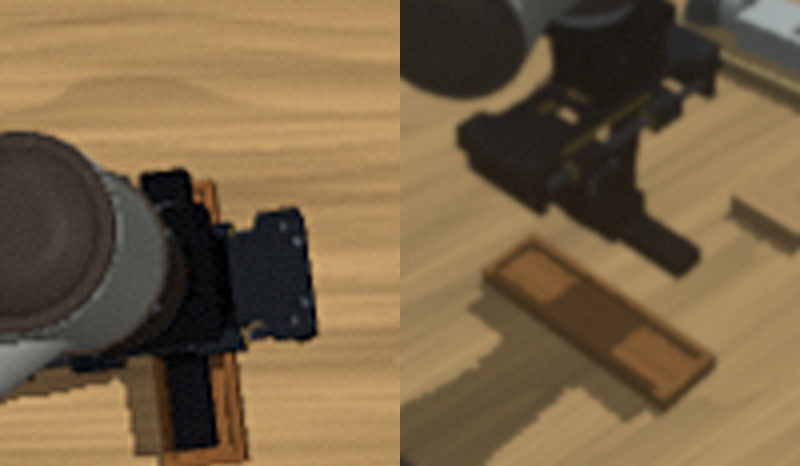

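Call:
{"name": "play_rows", "arguments": {
  "plan": [
    [[1,0.8,0,0,0,0],[3,1.5,0.1,0,0,0],[5,1.5,0.1,0,0,0],[5,1.5,0.1,0,0,0],[5,1.5,0.1,0,0,0]]
  ]
}}

```text
time_s: 20.27
tcp_pos: [0.5236, 0.195, 0.0709]
ee_rot: [[0.001, -0.114, 0.993], [0.0, 0.993, 0.114], [-1.0, 0.0, 0.001]]
wrist_force: [-0.3, 0.3, -2.0]
gripper_width: 0.412
```

```bash
python3 to.py
cat > held.py <<'E'
from h import *
import sys
look("k"+sys.argv[1],dict(top=(200,130,300,260),side=(220,160,340,300)))
th=np.radians(6.5);u=np.array([np.cos(th),np.sin(th)]);w=np.array([-u[1],u[0]]);C=np.array([.5233,.194])
for n in("top","side"):
    X=np.load(f"pics/k{sys.argv[1]}_{n}X.npy");p=cv2.imread(f"pics/k{sys.argv[1]}_{n}.png");q=X[...,:2]-C;s=q@u;t=q@w;z=X[...,2]
    zt=r.sense()["tcp_pos"][2]
    for nm,m in(("tip",(s<-.045)&(s>-.13)&(z>zt-.003)&(z<zt+.012)),("tail",(s>.045)&(s<.13)&(z>zt+.002)&(z<zt+.018))):
        m=m&(abs(t)<.03)&(p.max(2)<90)
        if m.sum()>5: print(n,nm,m.sum(),"s",np.percentile(s[m],[0,3,97,100]).round(4),"t",np.percentile(t[m],[3,97]).round(4),"z",np.median(z[m]).round(4))
E
python3 held.py 1
```

```text
[0.5236 0.195  0.0709] tool cm [-0.   -0.1  -0.04] yaw z 6.54 [-0.3  0.3 -2. ] [-0.1 -0.9  0.5  0.  -0.   0.1]
20.375 [0.5237 0.1951 0.0714] [ 0.3  0.7 -2.1] [-0.01  0.02 -0.01]
top tip 165 s [-0.0879 -0.0868 -0.0464 -0.0451] t [-0.0106  0.0145] z 0.0767
top tail 99 s [0.0617 0.0647 0.0882 0.089 ] t [-0.0125  0.0144] z 0.0825
side tip 173 s [-0.0892 -0.0881 -0.0471 -0.0451] t [-0.0072  0.0159] z 0.0776
```

View pics/k1.png

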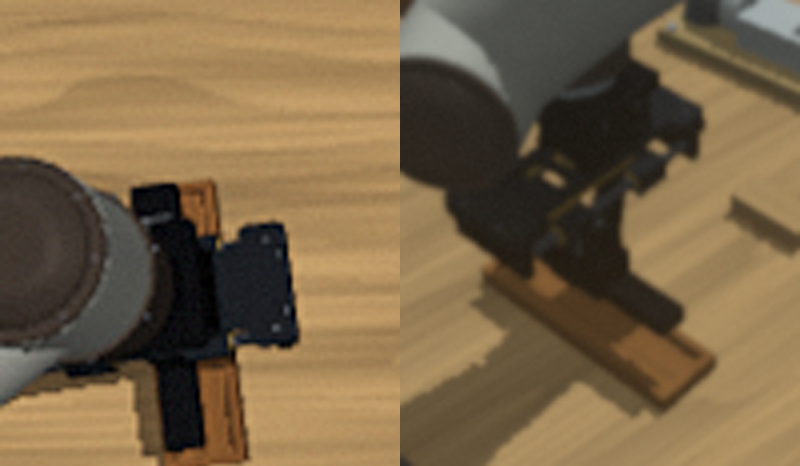

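The held nozzle is centred over the tray within 1–2 mm (ends at ±0.089, t ≈ +1.5 mm). I'll lower it with a −1.5 mm shift.

Call:
{"name": "play_rows", "arguments": {
  "plan": [
    [[1,-0.15,0,0,0,0],[2,-0.15,0,0,0,0],[3,-0.15,0,0,0,0],[3.8,-0.15,0,0,0,0],[3.8,-0.15,0,0,0,0]]
  ]
}}

```text
time_s: 21.0
tcp_pos: [0.5228, 0.1929, 0.0315]
ee_rot: [[-0.002, -0.114, 0.994], [-0.001, 0.994, 0.114], [-1.0, -0.001, -0.002]]
wrist_force: [0.1, -0.1, -2.9]
gripper_width: 0.413
```

```bash
python3 to.py; python3 held.py 2
```

```text
[0.5228 0.1929 0.0315] tool cm [-0.    0.11  0.06] yaw z 6.52 [ 0.1 -0.1 -2.9] [-0.  -1.   0.8  0.5 -0.3 -0.1]
21.1 [0.5235 0.1933 0.0325] [-0.1  0.2 -1.6] [0.05 0.03 0.01]
top tip 158 s [-0.0886 -0.0876 -0.0465 -0.0452] t [-0.0126  0.0127] z 0.037
top tail 96 s [0.0614 0.0631 0.0872 0.0885] t [-0.0146  0.0139] z 0.0434
side tip 178 s [-0.0901 -0.0889 -0.047  -0.045 ] t [-0.0101  0.0141] z 0.0383
```

View pics/k2.png

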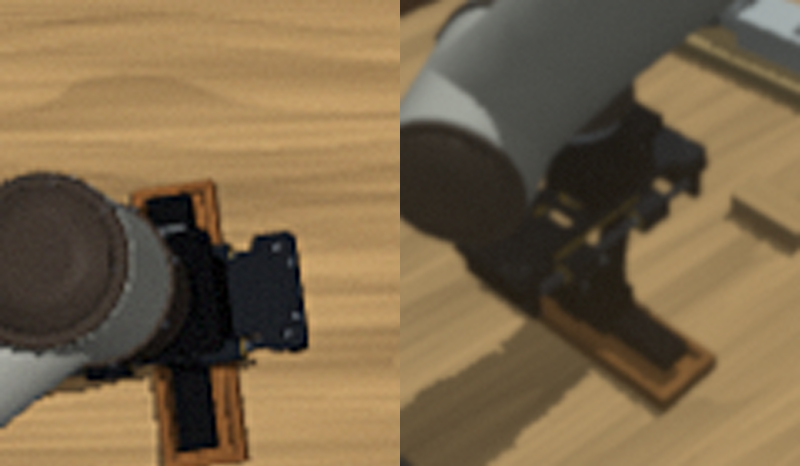

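The nozzle is centred within 1 mm, and both views show it inside the walls, about 14 mm above the floor. Lowering slowly.

Call:
{"name": "play_rows", "arguments": {
  "plan": [
    [[0.4,0,0,0,0,0],[0.8,0,0,0,0,0],[1.0,0,0,0,0,0],[1.0,0,0,0,0,0]]
  ]
}}

```text
time_s: 21.6
tcp_pos: [0.5232, 0.1932, 0.0223]
ee_rot: [[-0.0, -0.114, 0.994], [-0.0, 0.994, 0.114], [-1.0, -0.0, -0.0]]
wrist_force: [-0.1, -0.6, -1.9]
gripper_width: 0.412
```

Call:
{"name": "play_rows", "arguments": {
  "plan": [
    [[0.1,0,0,0,0,0],[0.2,0,0,0,0,0],[0.2,0,0,0,0,0]]
  ]
}}

```text
time_s: 21.98
tcp_pos: [0.5232, 0.1932, 0.0205]
ee_rot: [[-0.0, -0.114, 0.994], [-0.0, 0.994, 0.114], [-1.0, -0.0, -0.0]]
wrist_force: [0.3, 0.6, -2.7]
gripper_width: 0.414
```

Call:
{"name": "play_rows", "arguments": {
  "plan": [
    [[0.1,0,0,0,0,0],[0.1,0,0,0,0,0]]
  ]
}}

```text
time_s: 22.22
tcp_pos: [0.5232, 0.1932, 0.0195]
ee_rot: [[-0.0, -0.114, 0.994], [-0.0, 0.994, 0.114], [-1.0, -0.0, -0.0]]
wrist_force: [0.1, -0.0, -2.1]
gripper_width: 0.407
```

Call:
{"name": "play_rows", "arguments": {
  "plan": [
    [[0.08,0,0,0,0,0],[0.08,0,0,0,0,0]]
  ]
}}

```text
time_s: 22.48
tcp_pos: [0.5233, 0.1932, 0.0187]
ee_rot: [[-0.0, -0.114, 0.994], [-0.0, 0.994, 0.114], [-1.0, -0.0, -0.0]]
wrist_force: [-0.1, 0.1, -2.7]
gripper_width: 0.41
```

Call:
{"name": "play_rows", "arguments": {
  "plan": [
    [[0.06,0,0,0,0,0],[0.06,0,0,0,0,0]]
  ]
}}

```text
time_s: 22.72
tcp_pos: [0.5233, 0.1933, 0.0186]
ee_rot: [[0.0, -0.114, 0.994], [0.0, 0.994, 0.114], [-1.0, 0.0, 0.0]]
wrist_force: [-1.2, -0.3, 2.4]
gripper_width: 0.411
```

Touchdown at z 0.0186, as predicted (0.0185). Releasing.

Call:
{"name": "play_rows", "arguments": {
  "plan": [
    [[-0.03,0,0,0,0,0],[-0.03,0,0,0,0,0],[-0.03,0,0,0,0,0],[-0.03,0,0,0,0,0],[-0.03,0,0,0,0,0]]
  ],
  "hand": 0.75
}}

```text
time_s: 23.35
tcp_pos: [0.5233, 0.1933, 0.0184]
ee_rot: [[0.0, -0.114, 0.994], [0.0, 0.994, 0.114], [-1.0, 0.0, 0.0]]
wrist_force: [-0.3, -0.1, -0.3]
gripper_width: 0.741
```

Call:
{"name": "play_rows", "arguments": {
  "plan": [
    [[-1,0,0,0,0,0],[-3,0,0,0,0,0],[-6,0,0,0,0,0],[-10,0,0,0,0,0],[-14,0,0,0,0,0]]
  ]
}}

```text
time_s: 23.98
tcp_pos: [0.5232, 0.1932, 0.1604]
ee_rot: [[0.001, -0.114, 0.994], [0.0, 0.994, 0.114], [-1.0, 0.0, 0.001]]
wrist_force: [0.7, 0.5, -1.0]
gripper_width: 0.752
```

Call:
{"name": "play_rows", "arguments": {
  "plan": [
    [[-2,-6,0,0,0,0],[-2,-12,0,0,0,0],[-2,-18,0,0,0,0],[-2,-20,0,0,0,0],[-2,-20,0,0,0,0]]
  ]
}}

```text
time_s: 24.6
tcp_pos: [0.546, -0.0069, 0.1791]
ee_rot: [[0.001, -0.111, 0.994], [0.0, 0.994, 0.111], [-1.0, 0.0, 0.001]]
wrist_force: [-0.9, 0.8, -0.9]
gripper_width: 0.75
```

Run:
```python
from h import *
look("m",dict(top=(200,130,300,260),side=(220,160,340,300)))
th=np.radians(6.5);u=np.array([np.cos(th),np.sin(th)]);w=np.array([-u[1],u[0]]);C=np.array([.5233,.194])
for n in("top","side"):
    X=np.load(f"pics/m_{n}X.npy");p=cv2.imread(f"pics/m_{n}.png");q=X[...,:2]-C;s=q@u;t=q@w;z=X[...,2]
    m=(abs(s)<.11)&(abs(t)<.025)&(p.max(2)<110)&(z>.018)&(z<.08)
    print(n,m.sum(),"s",np.percentile(s[m],[0,1,99,100]).round(4))
    for k in np.arange(-.08,.09,.02):
        mm=m&(abs(s-k)<.006)
        if mm.sum()>3: print(k.round(3),mm.sum(),"t",np.percentile(t[mm],[3,97]).round(4),"z",np.percentile(z[mm],[50,95]).round(4))
p=cv2.imread("pics/m_top.png");cv2.imwrite("pics/mfull.png",p)
```

```text
24.7 [ 0.546  -0.0053  0.1789] [-0.3 -0.4  0.3] [-0.02  0.02  0.04]
top 11 s [-0.0978 -0.0962 -0.0272 -0.0271]
-0.04 4 t [-0.0126 -0.0114] z [0.0207 0.0237]
side 861 s [-0.1018 -0.0883  0.0874  0.0915]
-0.08 42 t [-0.0115  0.0138] z [0.0247 0.0273]
-0.06 45 t [-0.0105  0.0141] z [0.0254 0.0269]
-0.04 45 t [-0.0106  0.0147] z [0.0251 0.0272]
-0.02 151 t [-0.0157  0.0191] z [0.0502 0.0656]
0.0 72 t [-0.0108  0.0193] z [0.0546 0.0581]
0.02 75 t [-0.0113  0.0227] z [0.0533 0.0575]
0.04 27 t [-0.0024  0.0247] z [0.037  0.0404]
0.06 59 t [-0.0107  0.016 ] z [0.0332 0.0397]
0.08 41 t [-0.0125  0.0163] z [0.0309 0.0336]
```

View pics/m.png

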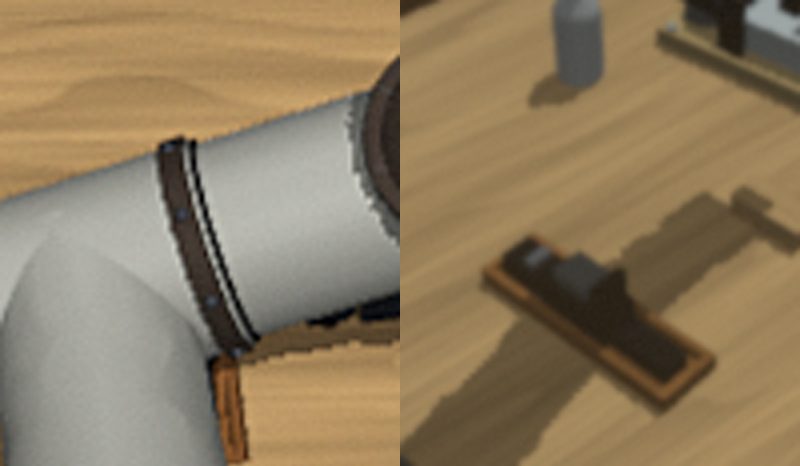

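View pics/mfull.png

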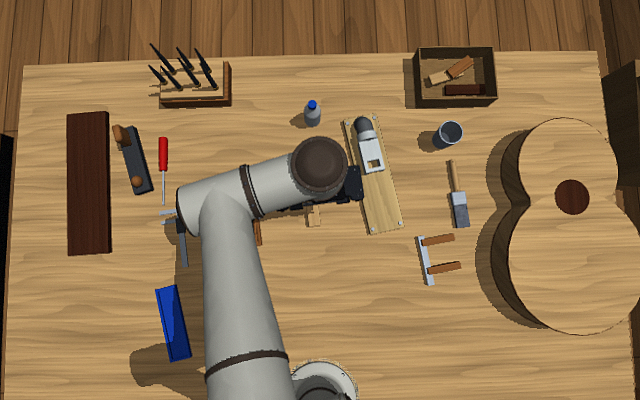

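The side view shows the nozzle flat in the tray with the button up. It is centred, with its ends at ±0.089 m and its tip top at z 0.025 (0.024 expected). The full top view shows the bystanders that are not behind the arm where they started. Handing in.

Call:
{"name": "play_rows", "arguments": {
  "plan": [
    [[0,0,0,0,0,0],[0,0,0,0,0,0]]
  ]
}}

```text
time_s: 24.95
tcp_pos: [0.546, -0.0045, 0.1785]
ee_rot: [[0.0, -0.115, 0.993], [0.0, 0.993, 0.115], [-1.0, 0.0, 0.0]]
wrist_force: [-0.2, 0.4, 1.1]
gripper_width: 0.751
```

Run:
```python
from station import r
s=r.sense();print(s["time_s"],s["wrist_force"].round(1),s["joint_velocities"].round(1));print(r.finish_job())
```

```text
24.95 [-0.2  0.4  1.1] [-0.2  0.1 -0.1  0.1 -0.1  0. ]
the job is handed in; nothing more can be done
None
```

The nozzle is off its socket and lying in the wooden tray, flat and button up. I handed the job in at about 25 s; no verdict was reported.

- **Release and draw:** I felt the button at z ≈ 0.067 m and pressed it with about 12–13 N. I then drew the nozzle straight out about 65 mm, pushing on the ridge with 8–9 N. Early in the draw the press sagged to 9.5 N, before the nozzle had moved as far as the pictures could show. I restored it to about 12.8 N before going on.
- **Placing:** I regripped the nozzle by its body and lowered it until it touched the tray floor at the predicted height. I then let go and moved the arm clear.
- **Last checks (side view):** The nozzle's ends are at ±0.089 m along the tray, it sits about 1.5 mm off centre sideways, and its tip top is at z 0.025 m against 0.024 m expected.
- **Not fully checked:** In the last top view the arm hid the nozzle and most of the tray, so the final position comes from the side view only. The bystanders visible in that view were where they started. The sanding block and caliper were partly hidden, and I measured none of them.

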